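# Return the liquid bottles to their own cement kits

## Robot

A 6-joint arm with a two-finger parallel gripper is mounted at the origin on the work surface. World frame = base frame: x ahead of the robot, y to its left, z up, the work surface at z = 0. Lengths are in mm, angles in rad, forces in N, time in s.
With the tool pointing down it reaches from about 350 to 875 mm from the base axis. Payload 4.2 kg.
Tool frame: the origin (TCP) lies between the finger pads; the fingertips stand 25 mm ahead of it and the grasp point (between the pads) lies 6 mm ahead of it; z points along the fingers, y is the line along which they close (so a half turn about z gives the same grasp; the last joint's range is limited). The gripper opens to 85 mm and grips with 20 to 120 N. Pads are 22 mm wide; open, the fingers measure 114 mm over their backs; the gripper's body (76 mm by 85 mm) begins 54 mm behind the grasp point. The pads swing forward as they close: fully open they stand 13 mm farther back than shut.
Start: joints at [1.563, 0.385, 0.008, 0, -1.194, -0.259], TCP at [164.747, 602.875, 256.312] pointing down, gripper open.
Joint ranges: [-3.14, 3.14], [-1.21, 2.06], [-1.07, 1.41], [-3.16, 2.05], [-2.99, -0.16], [-3.1, 3.1]. Speed limits (rad/s): [2.79, 2.79, 3.14, 3.14, 3.14, 3.14].

## Interface

Orientations are given as a unit quaternion [x, y, z, w].
In Python, from bench import arm gives the robot as it stands.
- The arm moves only by the shell command python3 -m pendant 'ROWS'. ROWS is JSON, a list of rows, each a list of 7 numbers: the shift along the tool's x, y, z in m, then the turn, a rotation vector about the tool's x, y, z in degrees, then the finger opening in m, from 0 to 0.0854. In form: [[x, y, z, wx, wy, wz, fingers], ...]. A call has 1 to 12 rows; each row shifts and turns the commanded pose from where the row before left it, along the tool's axes as they then stand; what a row does not reach is not made up. A row lasts 1/10 s, in which the tool goes at most 50 mm and 8.59 degrees, less where a joint would pass 70% of its speed; a pose out of reach is approached as far as the arm can. A call is refused whole if a number of a shift passes 0.05 or a number of a turn 8.59, either way. A call with a gripper value outside its range is refused whole. The fingers move at their own pace and stop on an object; the grip force is fixed at half the most. Time passes only in rows, so rows that do not move let the fingers close. It gives the time, the measured TCP pose, the force, the opening and the grip force at its end, in the units of the state.
- arm.read_state(): the state, without advancing time (a new reading comes with each control period).
- arm.get_image(name): name is "scene" or "top"; returns a dict with "image" (480x640x3 uint8, red, green, blue), "fx", "fy", "cx", "cy" (pixels), "xyz" and "rotation" of the camera in the world. Camera axes: x right, y down, z forward; pixel columns grow to the right and rows downward; lengths in mm; the calibration is good to about 2 mm. A picture is of the moment at which its call begins. There is no depth.
- arm.job_done(): hands the job in; it is judged then, once.
The state is a dict: "clock": time; "joints": joint angles; "joint_vel": joint speeds; "joint_efforts": joint torques, N m; "position": TCP position; "ee_rot": TCP orientation; "contact_force": force on the tool from outside, world axes, zero at the start; "wrist_torque": the same for the moment, N m; "gripper_width": finger opening in mm; "grasp_force": force on a finger pad.
Only numpy, scipy, OpenCV 4.12 (cv2) and the standard library are available. Lean on these libraries where they do the work, as an engineer would, in place of code of your own. Each camera call takes 0.05 s, during which the arm holds its last target. There are 200 camera calls.

## Task

The liquid bottles of the three cement kits have been put back in the wrong kits: sort them out so that the tallest bottle stands in the kit with the largest powder jar, the middle bottle in the kit with the middle jar and the shortest in the kit with the smallest jar, each upright on the floor of its kit's bottle bay. A bay holds only one bottle, so the empty steel tray is there as a free spot on the way. They are glass: set them down rather than drop them, do not tip them over, and leave the kidney dish, the disinfectant bottle and the apex locator where they are.

Things in the scene. Friction and masses are not known exactly. Their poses are not given: they have to be found in the camera images.
- bottle_large: The tallest of three loose amber glass dropper bottles, upright: round body 38 mm across and straight up to 62 mm, then a shoulder and a narrow black dropper cap (18 mm) with a rubber teat; 98 mm high over all, 80 to 155 g. Origin: centre of its underside; z up along the bottle; yaw means nothing.
- bottle_medium: The middle-sized of three loose amber glass dropper bottles, upright: round body 33 mm across and straight up to 48 mm, then a shoulder and a narrow black dropper cap (18 mm) with a rubber teat; 79 mm high over all, 45 to 92 g. Origin: centre of its underside; z up along the bottle; yaw means nothing.
- bottle_small: The shortest of three loose amber glass dropper bottles, upright: round body 28 mm across and straight up to 36 mm, then a shoulder and a narrow black dropper cap (18 mm) with a rubber teat; 60 mm high over all, 24 to 50 g. Origin: centre of its underside; z up along the bottle; yaw means nothing.
- kit_large: White fixed kit tray with the largest powder jar. Origin: on the bench, under the centre of its bottle bay (51 x 51 mm inside, floor 3 mm and rim 18 mm above the bench, walls 3 mm). +x points to the jar (fixed, black lid, 62 mm wide, top at 68 mm), 61 mm ahead. Tray reaches from x -29 to +98 mm, 36 mm either side. Fingers have room on the bottle's y sides.
- kit_medium: White fixed kit tray with the middle-sized powder jar. Origin: on the bench, under the centre of its bottle bay (51 x 51 mm inside, floor 3 mm and rim 18 mm above the bench, walls 3 mm). +x points to the jar (fixed, black lid, 48 mm wide, top at 53 mm), 61 mm ahead. Tray reaches from x -29 to +98 mm, 36 mm either side. Fingers have room on the bottle's y sides.
- kit_small: White fixed kit tray with the smallest powder jar. Origin: on the bench, under the centre of its bottle bay (51 x 51 mm inside, floor 3 mm and rim 18 mm above the bench, walls 3 mm). +x points to the jar (fixed, black lid, 36 mm wide, top at 40 mm), 61 mm ahead. Tray reaches from x -29 to +98 mm, 36 mm either side. Fingers have room on the bottle's y sides.
- tray: Empty stainless steel tray, loose, 0.3 kg, 130 x 90 mm with a rim 8 mm high, flat floor 2 mm thick: the free spot. Origin: centre of its underside; x along its long side.
- kidney_dish: Bystander: steel kidney dish with instruments in it, about 210 x 110 x 40 mm, loose, beyond the kits. Origin: about the centre of its underside; x along its length.
- spray_bottle: Bystander: white disinfectant bottle, 62 mm across, 190 mm high, loose, at the right edge of the work. Origin: centre of its underside, z up.
- apex_locator: Bystander: white apex locator (a display unit about 130 mm high) leaning on its 75 x 85 mm brown stand, loose, at the left edge of the work. Origin: centre of the stand's underside.
Things that resemble listed ones, but are neither listed nor needed, are in the scene too. Leave any yellow look-alike of the bottle_large alone. Leave any purple look-alike of the bottle_small alone.

How it is judged (in metres and radians):
At the end, for the whole second after the job is handed in: Each bottle stands in the bottle bay of its own kit (tallest with largest jar, middle with middle, shortest with smallest): its foot within 18 mm of the bay's centre and down on the bay floor (foot less than 8 mm above the bench), upright within 0.12 rad, at rest and let go (horizontal distance between bottle_large and kit_large below 0.018 m and z of bottle_large in the frame of kit_large below 0.008 m and angle between each of bottle_large, bottle_medium, bottle_small's own z axis and vertical below 0.12 rad and linear speed of each of bottle_large, bottle_medium, bottle_small below 0.02 m/s and contact force between the fingers and bottle_large below 0.01 N and horizontal distance between bottle_medium and kit_medium below 0.018 m and z of bottle_medium in the frame of kit_medium below 0.008 m and contact force between the fingers and bottle_medium below 0.01 N and horizontal distance between bottle_small and kit_small below 0.018 m and z of bottle_small in the frame of kit_small below 0.008 m and contact force between the fingers and bottle_small below 0.01 N); the robot touches nothing.
It fails at once if a bottle is tipped over (more than about 40 degrees from upright) (angle between any of bottle_large, bottle_medium, bottle_small's own z axis and vertical above 0.7 rad).
It fails at once if a bottle is let go with its foot more than 30 mm above the bench (dropped) ((height (world z) of bottle_large above 0.03 m and contact force between the fingers and bottle_large below 0.01 N) or (height (world z) of bottle_medium above 0.03 m and contact force between the fingers and bottle_medium below 0.01 N) or (height (world z) of bottle_small above 0.03 m and contact force between the fingers and bottle_small below 0.01 N)).
It fails at once if the kidney dish, the disinfectant bottle or the apex locator is moved by more than 20 mm (distance of any of kidney_dish, spray_bottle, apex_locator from where it was at the start of the episode above 0.02 m).
It also fails if it takes over 104 s, if anything falls off the work surface, if the arm or the gripper's body presses on something with over 40 N, if the wrist force passes 120 N, or if a joint passes its speed limit or range.

## Working session

There is one attempt and no reset: what is moved stays moved. The work goes in short steps, Python scripts to look and compute and a shell command to move; the robot and the scene stay as the last step left them, time stands still between calls to the robot, and variables do not carry over. Pictures are saved under pics/ and viewed, at most 14 in all, crops included, and the job is handed in when it is done.

```bash
mkdir -p pics; cat > h.py <<'E'
import numpy as np, cv2
from bench import arm
def snap(n,f):
    d=arm.get_image(n); cv2.imwrite('pics/'+f,cv2.cvtColor(d['image'],cv2.COLOR_RGB2BGR)); 
    np.savez('pics/'+f+'.npz',**d); return d
def ray(d,u,v,z):
    r=np.array(d['rotation']).reshape(3,3)@np.array([(u-d['cx'])/d['fx'],(v-d['cy'])/d['fy'],1])
    c=np.array(d['xyz']); return c+r*(z-c[2])/r[2]
def proj(d,p):
    q=np.array(d['rotation']).reshape(3,3).T@(np.array(p)-np.array(d['xyz'])); return d['cx']+d['fx']*q[0]/q[2], d['cy']+d['fy']*q[1]/q[2]
E
python3 - <<'E'
from h import *
for n in('top','scene'):
    d=snap(n,n+'0.png'); print(d['xyz'],d['rotation'],d['fx'],d['cx'],d['cy'])
print(arm.read_state())
E
```

```text
[ 402.87380672   10.46793591 1251.92521059] [ 0.70739098 -0.70039565  0.06908343 -0.06535601] 498.7962958855164 308.65291250854125 245.20652429148458
[1221.53120933  810.47604088  862.397905  ] [ 0.28050877  0.8598667  -0.40764839 -0.12556623] 508.246131527128 314.08996821428065 244.16053100224323
{'clock': 0.1, 'joints': array([ 1.56261400e+00,  3.85486478e-01,  6.78113459e-03, -4.23606455e-04,
       -1.19402941e+00, -2.58617071e-01]), 'joint_vel': array([ 0.00103144, -0.00310957,  0.00170205,  0.0015511 , -0.00135929,
       -0.00085376]), 'joint_efforts': array([-1.98051766e-04, -3.93319309e+01,  1.88929367e+01,  4.19796243e+00,
       -2.59095148e-03,  5.13536307e-06]), 'position': array([164.62739446, 602.44051384, 255.3358104 ]), 'ee_rot': array([ 9.91104569e-01, -1.33081758e-01, -7.42846564e-05,  9.86212421e-04]), 'contact_force': array([-0.30351268, -0.02865406, -0.04751511]), 'wrist_torque': array([ 0.00109009, -0.02716446, -0.07051022]), 'grasp_force': 0.0, 'gripper_width': 85.26695288822694}
```

View pics/top0.png

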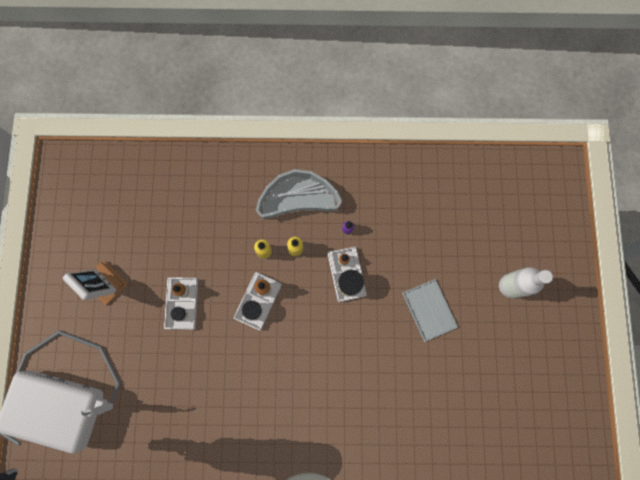

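View pics/scene0.png

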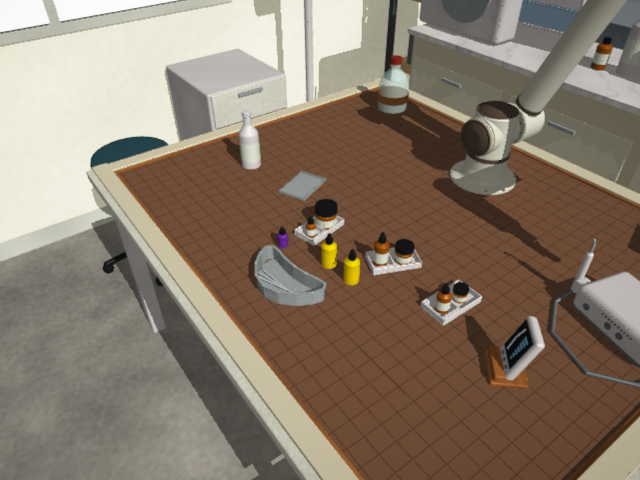

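The kits lie at about (180,303), (257,300) and (347,275) in the top view. From left to right they are the small-jar kit holding the medium bottle, the medium-jar kit holding the large bottle, and the large-jar kit holding the small bottle. The tray is at (430,310). I'll enlarge the view to measure positions.

```bash
sed -i "s/np.array(d\['rotation'\]).reshape(3,3)/RR(d)/g" h.py; cat >> h.py <<'E'
from scipy.spatial.transform import Rotation as R
def RR(d): return R.from_quat(d['rotation']).as_matrix()
def load(f): return dict(np.load('pics/'+f+'.npz'))
E
python3 - <<'E'
from h import *
im=cv2.imread('pics/top0.png')
c=cv2.resize(im[230:350,155:315],None,fx=5,fy=5,interpolation=cv2.INTER_CUBIC);cv2.imwrite('pics/c1.png',c)
c=cv2.resize(im[215:345,310:470],None,fx=5,fy=4.6,interpolation=cv2.INTER_CUBIC)
c=cv2.resize(im[220:345,310:470],None,fx=4.8,fy=4.8,interpolation=cv2.INTER_CUBIC);cv2.imwrite('pics/c2.png',c)
E
```

```text
(no output)
```

View pics/c1.png

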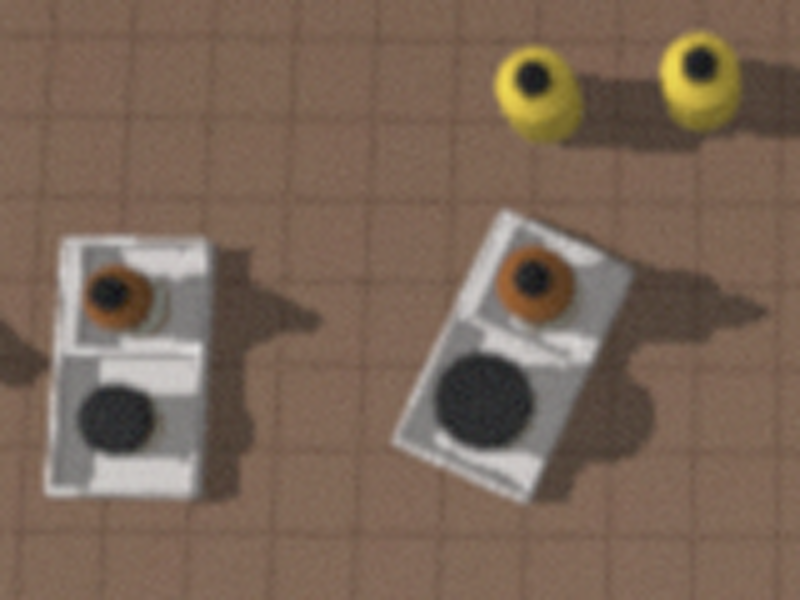

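View pics/c2.png

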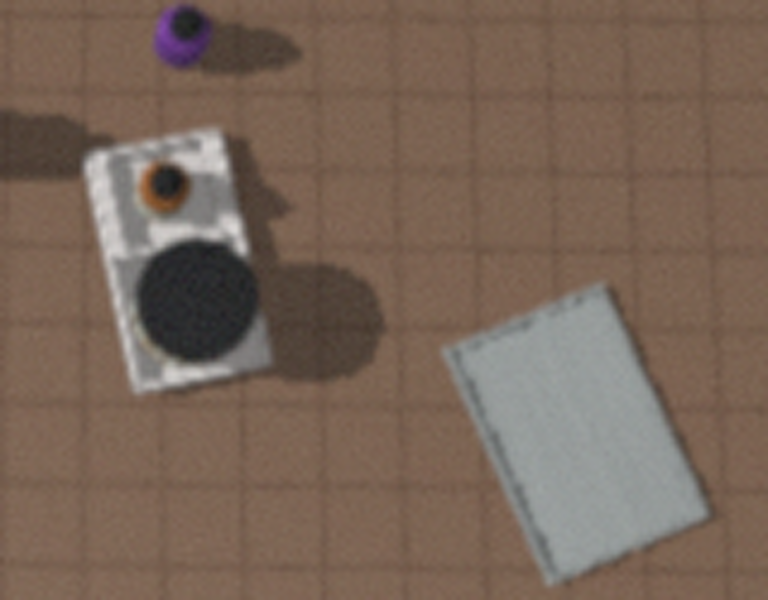

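```bash
cat > geo.py <<'E'
from h import *
d=load('top0.png')
A=lambda p:((p[0]+.5)/5-.5+155,(p[1]+.5)/5-.5+230)
B=lambda p:((p[0]+.5)/4.8-.5+310,(p[1]+.5)/4.8-.5+220)
K={'S':(A,[(62,238),(212,238),(198,497),(45,495)],(117,420),40),'M':(A,[(503,208),(634,270),(530,502),(393,440)],(484,401),53),'L':(B,[(83,155),(222,127),(272,365),(136,393)],(197,300),68)}
for k,(f,c,l,z) in K.items():
    P=np.array([ray(d,*f(p),18)[:2] for p in c]); ctr=P.mean(0)
    ax=(P[2]+P[3]-P[0]-P[1]);ln=np.linalg.norm(ax)/2;ax/=np.linalg.norm(ax)
    J=ray(d,*f(l),z)[:2]
    print(k,'bay',(ctr-34.5*ax).round(1),'from lid',(J-61*ax).round(1),'yaw',np.degrees(np.arctan2(ax[1],ax[0])).round(1),'len',ln.round(1),'w',np.linalg.norm(P[1]-P[0]).round(1))
P=np.array([ray(d,*B(p),8)[:2] for p in [(443,348),(605,283),(712,515),(550,585)]]);print('tray',P.mean(0).round(1),np.degrees(np.arctan2(*(P[3]-P[0])[::-1])))
for n,f,cap,zc,body,zb in[('med',A,(109,294),76,(118,298),48),('large',A,(532,277),95,(536,286),62),('small',B,(168,184),57,(164,188),36)]:
    print(n,ray(d,*f(cap),zc)[:2].round(1),ray(d,*f(body),zb)[:2].round(1))
for n,f,p,z in[('yellow1',A,(532,77),95),('yellow2',A,(699,64),95),('purple',B,(187,20),57)]:print(n,ray(d,*f(p),z)[:2].round())
E
python3 geo.py
```

```text
S bay [527.7 319. ] from lid [526.6 317.9] yaw 179.9 len 126.5 w 74.4
M bay [532.6 115.8] from lid [531.6 116.2] yaw 156.7 len 124.8 w 72.6
L bay [603.6 -83.4] from lid [602.3 -83.1] yaw -168.1 len 127.0 w 74.6
tray [ 483.3 -297.3] -156.8492915829696
med [522.6 316.1] [523.5 319. ]
large [530.5 115.3] [529.9 116.3]
small [602.7 -82.4] [604.1 -81.9]
yellow1 [625. 118.]
yellow2 [632.  39.]
purple [688. -93.]
```

```bash
cat > g.py <<'E'
import sys; from h import *
# target x y z, kit yaw (deg): tool y along kit y (mod 180)
x,y,z,yaw=map(float,sys.argv[1:5]); s=arm.read_state(); C=R.from_quat(s['ee_rot'])
best=None
for k in(0,180):
    a=np.radians(yaw+k); X=np.array([np.cos(a),np.sin(a),0]);Z=np.array([0,0,-1.]);Y=np.cross(Z,X)
    T=R.from_matrix(np.c_[X,Y,Z]); rv=(C.inv()*T).as_rotvec(degrees=True)
    print('turn',rv.round(2),'j6 after ~',(s['joints'][5]+np.radians(rv[2])).round(2),'shift after turn mm',T.inv().apply(np.array([x,y,z])-s['position']).round(1))
print('shift without turn',C.inv().apply(np.array([x,y,z])-s['position']).round(1),s['position'].round(1),s['joints'].round(2),s['clock'],s['gripper_width'].round(1))
E
python3 g.py 603 -82 190 -168.1
```

```text
turn [ 3.000e-02 -1.500e-01  1.528e+02] j6 after ~ 2.41 shift after turn mm [-287.8 -760.1   65.3]
turn [ 1.10e-01  2.00e-02 -2.72e+01] j6 after ~ -0.73 shift after turn mm [287.8 760.1  65.3]Traceback (most recent call last):
  File "g.py", line 9, in <module>
    print('shift without turn',C.inv().apply(np.array([x,y,z])-s['position']).round(1),s['position'].round(1),s['joints'].round(2),s['clock'],s['gripper_width'].round(1))
                                                                                                                                              ^^^^^^^^^^^^^^^^^^^^^^^^
AttributeError: 'float' object has no attribute 'round'
```

```bash
sed -i "s/s\['gripper_width'\].round(1)/s['gripper_width'],s['grasp_force'],s['contact_force'].round(1)/" g.py
python3 -m pendant '[[0,0,0,0,0,-6.8,0.085],[0,0,0,0,0,-6.8,0.085],[0,0,0,0,0,-6.8,0.085],[0,0,0,0,0,-6.8,0.085],[0.0144,0.038,0.0033,0,0,0,0.085],[0.0144,0.038,0.0033,0,0,0,0.085],[0.0144,0.038,0.0033,0,0,0,0.085],[0.0144,0.038,0.0033,0,0,0,0.085],[0.0144,0.038,0.0033,0,0,0,0.085],[0.0144,0.038,0.0033,0,0,0,0.085],[0.0144,0.038,0.0033,0,0,0,0.085],[0.0144,0.038,0.0033,0,0,0,0.085]]'
python3 -m pendant '[[0.0144,0.038,0.0033,0,0,0,0.085],[0.0144,0.038,0.0033,0,0,0,0.085],[0.0144,0.038,0.0033,0,0,0,0.085],[0.0144,0.038,0.0033,0,0,0,0.085],[0.0144,0.038,0.0033,0,0,0,0.085],[0.0144,0.038,0.0033,0,0,0,0.085],[0.0144,0.038,0.0033,0,0,0,0.085],[0.0144,0.038,0.0033,0,0,0,0.085],[0.0144,0.038,0.0033,0,0,0,0.085],[0.0144,0.038,0.0033,0,0,0,0.085],[0.0144,0.038,0.0033,0,0,0,0.085],[0.0144,0.038,0.0033,0,0,0,0.085]]'
python3 g.py 603 -82 140 -168.1
```

```text
clock: 1.3
position: [340.6, 327.5, 229.6]
ee_rot: [0.995, 0.104, -0.0, 0.0]
contact_force: [1.2, 0.1, 0.3]
gripper_width: 84.8
grasp_force: 0.0
clock: 2.5
position: [603.9, -82.9, 189.7]
ee_rot: [0.995, 0.104, -0.0, -0.0]
contact_force: [0.3, 2.2, -0.1]
gripper_width: 84.8
grasp_force: 0.0
turn [-8.0e-02 -3.0e-02 -1.8e+02] j6 after ~ -1.49 shift after turn mm [ 0.7  1.  49.7]
turn [-0.02  0.05  0.  ] j6 after ~ 1.65 shift after turn mm [-0.7 -1.  49.7]
shift without turn [-0.6 -1.  49.7] [603.9 -82.9 189.7] [ 0.13  0.41 -0.13 -0.   -1.03  1.65] 2.5 84.80890216625862 0.0 [ 0.3  2.2 -0.1]
```

```bash

python3 -m pendant '[[-0.0006,-0.001,0.025,0,0,0,0.085],[0,0,0.025,0,0,0,0.085],[0,0,0.025,0,0,0,0.085],[0,0,0.025,0,0,0,0.085],[0,0,0.02,0,0,0,0.085],[0,0,0.015,0,0,0,0.085],[0,0,0.0095,0,0,0,0.085],[0,0,0,0,0,0,0.085]]'
python3 - <<'E'
from h import *
d=snap('scene','s1.png'); u,v=map(int,proj(d,[603,-82,40])); print(u,v)
im=cv2.imread('pics/s1.png')[v-50:v+50,u-65:u+65]; cv2.imwrite('pics/s1c.png',cv2.resize(im,None,fx=6,fy=6,interpolation=cv2.INTER_CUBIC))
E
```

```text
clock: 3.3
position: [601.6, -80.5, 44.2]
ee_rot: [0.995, 0.104, -0.002, -0.0]
contact_force: [-0.6, -0.2, 0.2]
gripper_width: 85.0
grasp_force: 0.0
310 223
```

View pics/s1c.png

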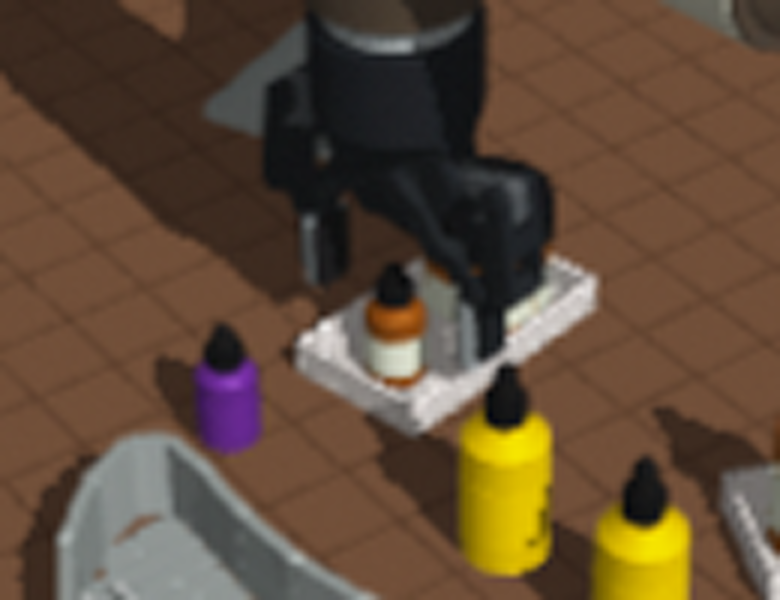

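The fingers straddle the small bottle, which sits at about (395,335) in the crop. I'll raise 2 mm for rim clearance, then close.

```bash

python3 -m pendant '[[-0.001,0,-0.002,0,0,0,0.07],[0,0,0,0,0,0,0.05],[0,0,0,0,0,0,0.04],[0,0,0,0,0,0,0.03],[0,0,0,0,0,0,0.02],[0,0,0,0,0,0,0.02],[0,0,0,0,0,0,0.02],[0,0,0,0,0,0,0.02]]'; python3 g.py 483 -297 46 -156.8
```

```text
clock: 4.15
position: [602.2, -80.6, 48.7]
ee_rot: [0.995, 0.104, 0.001, 0.0]
contact_force: [-0.9, 0.2, 5.9]
gripper_width: 25.7
grasp_force: 59.4
turn [-1.1000e-01 -4.0000e-02  1.6874e+02] j6 after ~ 4.59 shift after turn mm [ 194.8 -151.9    2.7]
turn [  0.03  -0.08 -11.26] j6 after ~ 1.45 shift after turn mm [-194.8  151.9    2.7]
shift without turn [-161.4  187.     2.5] [602.2 -80.6  48.7] [ 0.13  0.57 -0.27  0.   -0.73  1.65] 4.15 25.734816280962438 59.37361137242988 [-0.9  0.2  5.9]
```

Width 25.7 mm and 5.9 N upward suggest the pads are on the shoulder. I'll re-grip a few mm lower.

```bash

python3 -m pendant '[[0,0,0,0,0,0,0.045],[0,0,0,0,0,0,0.05],[0,0,0,0,0,0,0.05],[0,0,0,0,0,0,0.05]]'; 
python3 -m pendant '[[0,0,0.002,0,0,0,0.05],[0,0,0.0015,0,0,0,0.05],[0,0,0,0,0,0,0.05]]'
python3 -m pendant '[[0,0,0,0,0,0,0.04],[0,0,0,0,0,0,0.03],[0,0,0,0,0,0,0.02],[0,0,0,0,0,0,0.02],[0,0,0,0,0,0,0.02]]'
```

```text
clock: 4.55
position: [601.4, -80.7, 47.4]
ee_rot: [0.995, 0.104, -0.0, -0.0]
contact_force: [1.0, -0.1, -0.2]
gripper_width: 49.6
grasp_force: 0.0
clock: 4.85
position: [601.4, -80.7, 43.9]
ee_rot: [0.995, 0.104, -0.0, -0.0]
contact_force: [0.4, 0.0, 0.8]
gripper_width: 50.3
grasp_force: 0.0
clock: 5.35
position: [602.0, -80.6, 44.7]
ee_rot: [0.995, 0.104, 0.0, 0.0]
contact_force: [0.6, -0.3, 2.2]
gripper_width: 25.6
grasp_force: 59.1
```

```bash

python3 -m pendant '[[0,0,-0.005,0,0,0,0.02],[0,0,-0.01,0,0,0,0.02],[0,0,-0.015,0,0,0,0.02],[0,0,-0.02,0,0,0,0.02],[0,0,-0.02,0,0,0,0.02],[0,0,-0.02,0,0,0,0.02],[0,0,0,0,0,0,0.02]]'; python3 g.py 483 -297 46 -156.8
python3 - <<'E'
from h import *
d=snap('scene','s2.png'); u,v=map(int,proj(d,[603,-82,80])); print(u,v)
im=cv2.imread('pics/s2.png')[v-50:v+50,u-65:u+65]; cv2.imwrite('pics/s2c.png',cv2.resize(im,None,fx=6,fy=6,interpolation=cv2.INTER_CUBIC))
E
```

```text
clock: 6.05
position: [603.6, -80.7, 138.2]
ee_rot: [0.995, 0.104, 0.004, 0.0]
contact_force: [0.2, -0.3, 0.6]
gripper_width: 25.6
grasp_force: 59.0
turn [ -0.59  -0.18 168.75] j6 after ~ 4.59 shift after turn mm [ 196.1 -151.3   92.2]
turn [  0.12  -0.4  -11.25] j6 after ~ 1.45 shift after turn mm [-196.1  151.3   92.2]
shift without turn [-163.5  186.6   91.3] [603.6 -80.7 138.2] [ 0.13  0.46 -0.19  0.   -0.91  1.65] 6.05 25.604401331051125 58.95143485511653 [ 0.2 -0.3  0.6]
310 211
```

View pics/s2c.png

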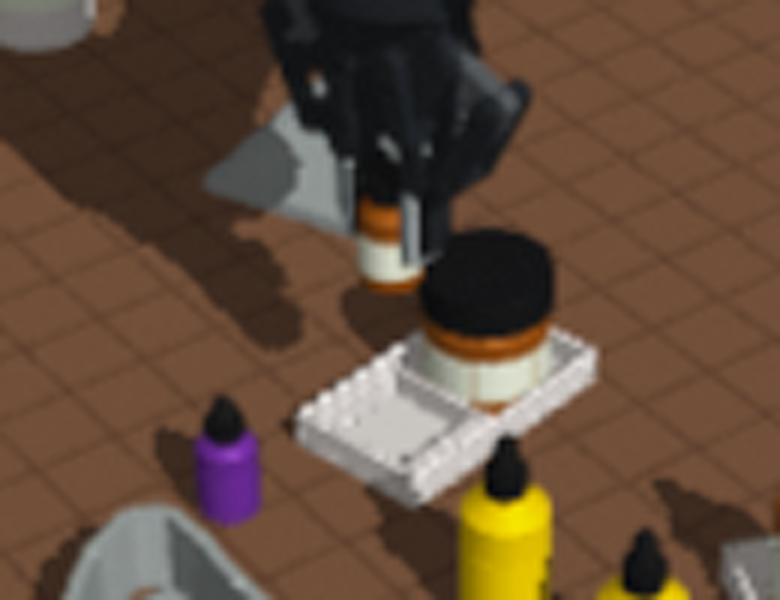

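The small bottle is held upright at about (390,245) in the crop and the bay is empty. Now to the tray.

```bash

python3 -m pendant '[[-0.0085,0.01,0,0,0,0,0.02],[-0.0155,0.0177,0,0,0,0,0.02],[-0.0155,0.0177,0,0,0,0,0.02],[-0.0155,0.0177,0,0,0,0,0.02],[-0.0155,0.0177,0,0,0,0,0.02],[-0.0155,0.0177,0,0,0,0,0.02],[-0.0155,0.0177,0,0,0,0,0.02],[-0.0155,0.0177,0,0,0,0,0.02],[-0.0155,0.0177,0,0,0,0,0.02],[-0.0155,0.0177,0,0,0,0,0.02],[-0.0155,0.0173,0,0,0,0,0.02],[0,0,0,0,0,0,0.02]]'
python3 -m pendant '[[0,0,0.02,0,0,0,0.02],[0,0,0.025,0,0,0,0.02],[0,0,0.02,0,0,0,0.02],[0,0,0.015,0,0,0,0.02],[0,0,0.005,0,0,0,0.02],[0,0,0,0,0,0,0.02]]'; python3 g.py 483 -297 44 -168
```

```text
clock: 7.3
position: [477.3, -298.8, 132.8]
ee_rot: [0.995, 0.102, -0.002, -0.001]
contact_force: [-0.3, 0.5, -0.6]
gripper_width: 25.9
grasp_force: 59.0
clock: 7.9
position: [479.4, -296.7, 48.2]
ee_rot: [0.995, 0.104, -0.001, -0.001]
contact_force: [-0.1, 0.5, -0.1]
gripper_width: 25.9
grasp_force: 59.0
turn [2.3000e-01 1.2000e-01 1.7992e+02] j6 after ~ 5.19 shift after turn mm [-3.4 -1.1  4.2]
turn [-0.08  0.14 -0.08] j6 after ~ 2.04 shift after turn mm [3.4 1.1 4.2]
shift without turn [3.4 1.1 4.2] [ 479.4 -296.7   48.2] [-0.27  0.52 -0.38 -0.   -0.67  2.05] 7.9 25.875730481000463 58.989426826592535 [-0.1  0.5 -0.1]
```

```bash

python3 -m pendant '[[0,0,0.002,0,0,0,0.02],[0,0,0.002,0,0,0,0.02],[0,0,0,0,0,0,0.02]]'
```

```text
clock: 8.2
position: [480.4, -297.0, 45.7]
ee_rot: [0.995, 0.104, 0.0, 0.0]
contact_force: [-0.7, -0.4, 0.1]
gripper_width: 25.9
grasp_force: 59.0
```

```bash

python3 -m pendant '[[0,0,0.0015,0,0,0,0.02],[0,0,0,0,0,0,0.02]]'
python3 -m pendant '[[0,0,0.0005,0,0,0,0.02],[0,0,0,0,0,0,0.02]]'
```

```text
clock: 8.4
position: [480.2, -297.0, 44.0]
ee_rot: [0.995, 0.104, 0.0, 0.0]
contact_force: [-0.3, -0.1, 0.1]
gripper_width: 26.1
grasp_force: 59.0
clock: 8.6
position: [480.3, -297.0, 43.6]
ee_rot: [0.995, 0.104, 0.0, 0.0]
contact_force: [0.5, 0.6, 2.5]
gripper_width: 25.7
grasp_force: 59.3
```

```bash

python3 -m pendant '[[0,0,0,0,0,0,0.03],[0,0,0,0,0,0,0.035],[0,0,0,0,0,0,0.05],[0,0,0,0,0,0,0.07],[0,0,0,0,0,0,0.085],[0,0,-0.02,0,0,0,0.085],[0,0,-0.04,0,0,0,0.085],[0,0,-0.04,0,0,0,0.085],[0,0,-0.04,0,0,0,0.085],[0,0,0,0,0,0,0.085]]'; python3 g.py 530 116 185 156.7
python3 - <<'E'
from h import *
d=snap('top','t2.png'); u,v=map(int,proj(d,[483,-297,40])); print(u,v)
im=cv2.imread('pics/t2.png')[v-50:v+50,u-65:u+65]; cv2.imwrite('pics/t2c.png',cv2.resize(im,None,fx=6,fy=6,interpolation=cv2.INTER_CUBIC))
E
```

```text
clock: 9.6
position: [483.4, -298.4, 189.9]
ee_rot: [0.995, 0.104, 0.006, 0.003]
contact_force: [0.5, 0.7, -0.4]
gripper_width: 85.0
grasp_force: 0.0
turn [   0.96    0.31 -144.71] j6 after ~ -0.48 shift after turn mm [121.2 399.    4.9]
turn [ 0.24 -0.74 35.29] j6 after ~ 2.66 shift after turn mm [-121.2 -399.     4.9]
shift without turn [ 131.6 -395.7    3.2] [ 483.4 -298.4  189.9] [-0.27  0.34 -0.24  0.   -0.98  2.05] 9.6 85.04960036800612 0.0 [ 0.5  0.7 -0.4]
432 308
```

```bash

python3 -m pendant '[[0,0,0,0,0,7.06,0.085],[0,0,0,0,0,7.06,0.085],[0,0,0,0,0,7.06,0.085],[0,0,0,0,0,7.06,0.085],[0,0,0,0,0,7.06,0.085],[-0.0101,-0.0332,0,0,0,0,0.085],[-0.0101,-0.0332,0,0,0,0,0.085],[-0.0101,-0.0332,0,0,0,0,0.085],[-0.0101,-0.0332,0,0,0,0,0.085],[-0.0101,-0.0332,0,0,0,0,0.085],[-0.0101,-0.0332,0,0,0,0,0.085],[-0.0101,-0.0332,0,0,0,0,0.085]]'
python3 -m pendant '[[-0.0101,-0.0332,0,0,0,0,0.085],[-0.0101,-0.0332,0,0,0,0,0.085],[-0.0101,-0.0332,0,0,0,0,0.085],[-0.0101,-0.0332,0,0,0,0,0.085],[-0.0101,-0.0332,0,0,0,0,0.085],[0,0,0,0,0,0,0.085],[0,0,0,0,0,0,0.085]]'; python3 g.py 530 116 58 156.7
```

```text
clock: 10.85
position: [506.8, -54.3, 182.1]
ee_rot: [0.979, -0.203, -0.001, 0.0]
contact_force: [1.5, -0.5, 0.1]
gripper_width: 85.2
grasp_force: 0.0
clock: 11.55
position: [526.3, 117.1, 182.0]
ee_rot: [0.979, -0.202, -0.001, 0.001]
contact_force: [0.5, -0.3, -0.0]
gripper_width: 84.8
grasp_force: 0.0
turn [  0.18  -0.18 179.98] j6 after ~ 3.79 shift after turn mm [ -3.8   0.4 124. ]
turn [ 0.12  0.11 -0.02] j6 after ~ 0.64 shift after turn mm [  3.8  -0.4 124. ]
shift without turn [  4.1  -0.7 124. ] [526.3 117.1 182. ] [ 0.52  0.31 -0.31 -0.   -0.96  0.64] 11.55 84.80005144865504 0.0 [ 0.5 -0.3 -0. ]
```

View pics/t2c.png

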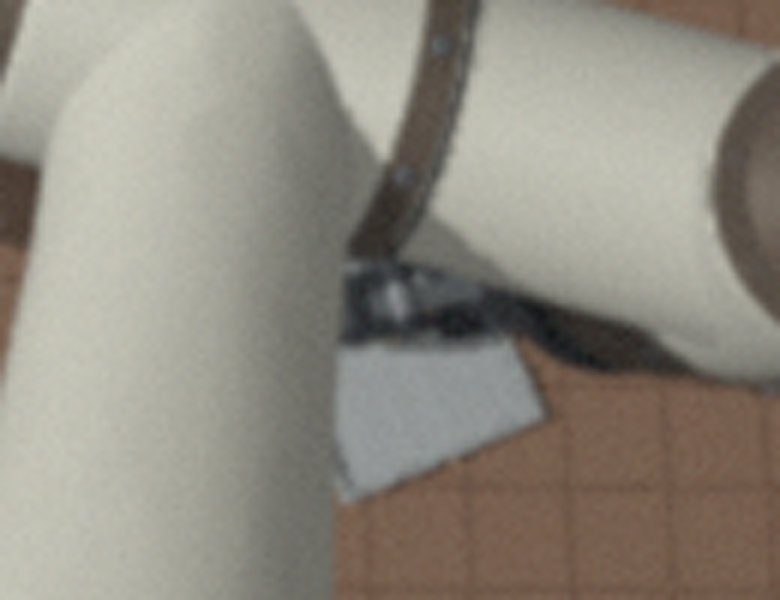

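The arm hides the tray in that view, so I'll check it later. I'll descend on the large bottle now.

```bash

python3 -m pendant '[[0.0015,0,0.02,0,0,0,0.085],[0,0,0.025,0,0,0,0.085],[0,0,0.025,0,0,0,0.085],[0,0,0.02,0,0,0,0.085],[0,0,0.015,0,0,0,0.085],[0,0,0.01,0,0,0,0.085],[0,0,0.006,0,0,0,0.085],[0,0,0,0,0,0,0.085]]'; python3 g.py 530 116 58 156.7
```

```text
clock: 12.35
position: [528.1, 115.5, 61.7]
ee_rot: [0.979, -0.203, -0.001, 0.0]
contact_force: [0.1, 0.0, 0.1]
gripper_width: 85.0
grasp_force: 0.0
turn [ 9.0000e-02 -1.1000e-01  1.7987e+02] j6 after ~ 3.79 shift after turn mm [-1.5  1.2  3.7]
turn [ 0.07  0.06 -0.13] j6 after ~ 0.64 shift after turn mm [ 1.5 -1.2  3.7]
shift without turn [ 1.5 -1.2  3.7] [528.1 115.5  61.7] [ 0.52  0.47 -0.43 -0.   -0.67  0.65] 12.35 85.0497246179055 0.0 [0.1 0.  0.1]
```

```bash

python3 -m pendant '[[-0.0015,-0.0005,0.003,0,0,0,0.085],[0,0,0,0,0,0,0.06],[0,0,0,0,0,0,0.05],[0,0,0,0,0,0,0.04],[0,0,0,0,0,0,0.03],[0,0,0,0,0,0,0.03],[0,0,0,0,0,0,0.03],[0,0,0,0,0,0,0.03]]'
python3 -m pendant '[[0,0,-0.005,0,0,0,0.03],[0,0,-0.01,0,0,0,0.03],[0,0,-0.015,0,0,0,0.03],[0,0,-0.02,0,0,0,0.03],[0,0,-0.025,0,0,0,0.03],[0,0,-0.025,0,0,0,0.03],[0,0,-0.015,0,0,0,0.03],[0,0,0,0,0,0,0.03]]'
python3 g.py 603 -83 175 -168.1
```

```text
clock: 13.15
position: [527.8, 117.5, 60.0]
ee_rot: [0.979, -0.202, 0.001, -0.0]
contact_force: [-0.9, 0.8, 6.1]
gripper_width: 36.3
grasp_force: 60.1
clock: 13.95
position: [528.4, 117.7, 177.0]
ee_rot: [0.979, -0.203, 0.002, -0.002]
contact_force: [-0.5, 1.1, -1.5]
gripper_width: 36.5
grasp_force: 60.0
turn [ -0.35   0.22 144.73] j6 after ~ 3.17 shift after turn mm [ -31.6 -211.8    2. ]
turn [ -0.17  -0.27 -35.27] j6 after ~ 0.03 shift after turn mm [ 31.6 211.8   2. ]
shift without turn [148.1 154.6   1.9] [528.4 117.7 177. ] [ 0.52  0.31 -0.31  0.   -0.94  0.64] 13.95 36.470004910471175 60.02107927110046 [-0.5  1.1 -1.5]
```

```bash

python3 -m pendant '[[0,0,0,0,0,-3.5,0.03],[0,0,0,0,0,-5.9,0.03],[0,0,0,0,0,-6,0.03],[0,0,0,0,0,-6,0.03],[0,0,0,0,0,-6,0.03],[0,0,0,0,0,-4.5,0.03],[0,0,0,0,0,-3.4,0.03],[0.0015,0.01,0,0,0,0,0.03],[0.003,0.022,0,0,0,0,0.03],[0.003,0.022,0,0,0,0,0.03],[0.003,0.022,0,0,0,0,0.03],[0.003,0.022,0,0,0,0,0.03]]'
python3 -m pendant '[[0.003,0.022,0,0,0,0,0.03],[0.003,0.022,0,0,0,0,0.03],[0.003,0.022,0,0,0,0,0.03],[0.003,0.022,0,0,0,0,0.03],[0.0025,0.018,0,0,0,0,0.03],[0.001,0.0075,0,0,0,0,0.03],[0,0,0,0,0,0,0.03],[0,0,0,0,0,0,0.03]]'
python3 g.py 600.5 -83.7 60 -168.1
```

```text
clock: 15.15
position: [560.5, 22.6, 173.5]
ee_rot: [0.995, 0.103, -0.001, 0.0]
contact_force: [0.3, 0.7, -1.2]
gripper_width: 36.4
grasp_force: 60.1
clock: 15.95
position: [598.9, -83.6, 173.9]
ee_rot: [0.995, 0.103, -0.001, -0.0]
contact_force: [0.3, 0.6, -2.0]
gripper_width: 36.3
grasp_force: 60.1
turn [9.0000e-02 4.0000e-02 1.7998e+02] j6 after ~ 4.79 shift after turn mm [ -1.6  -0.5 113.9]
turn [-0.02  0.06 -0.02] j6 after ~ 1.65 shift after turn mm [  1.6   0.5 113.9]
shift without turn [  1.7   0.5 113.9] [598.9 -83.6 173.9] [ 0.13  0.42 -0.16 -0.   -1.    1.65] 15.95 36.289141408703635 60.12950409203768 [ 0.3  0.6 -2. ]
```

Before lowering past the rim, I'll stop with the foot at about 25 mm and check the alignment.

```bash

python3 -m pendant '[[0.0008,0.0005,0.015,0,0,0,0.03],[0.0008,0,0.025,0,0,0,0.03],[0,0,0.025,0,0,0,0.03],[0,0,0.015,0,0,0,0.03],[0,0,0.01,0,0,0,0.03],[0,0,0,0,0,0,0.03],[0,0,0,0,0,0,0.03]]'
python3 g.py 600.5 -83.7 60 -168.1
python3 - <<'E'
from h import *
d=snap('scene','s3.png'); u,v=map(int,proj(d,[603,-82,40])); print(u,v)
im=cv2.imread('pics/s3.png')[v-50:v+50,u-65:u+65]; cv2.imwrite('pics/s3c.png',cv2.resize(im,None,fx=6,fy=6,interpolation=cv2.INTER_CUBIC))
E
```

```text
clock: 16.65
position: [601.5, -83.5, 85.0]
ee_rot: [0.995, 0.104, 0.001, 0.0]
contact_force: [0.2, 0.5, -1.0]
gripper_width: 36.6
grasp_force: 60.1
turn [ 1.0000e-01  4.0000e-02 -1.7994e+02] j6 after ~ -1.49 shift after turn mm [ 1. -0. 25.]
turn [ 0.02 -0.06  0.06] j6 after ~ 1.65 shift after turn mm [-1.  0. 25.]
shift without turn [-1.1  0.  25. ] [601.5 -83.5  85. ] [ 0.13  0.52 -0.24  0.   -0.8   1.65] 16.65 36.631854061764 60.09738656692207 [ 0.2  0.5 -1. ]
310 223
```

View pics/s3c.png

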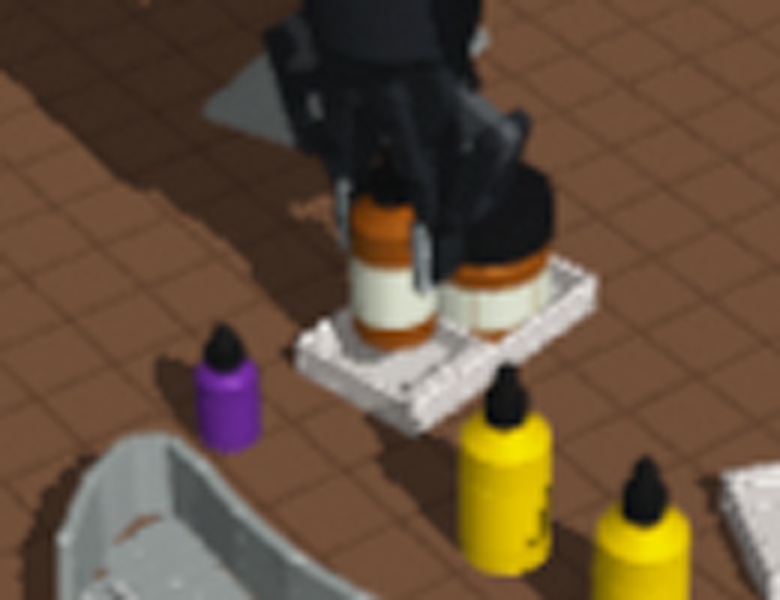

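The large bottle hangs over the bay centre, with its foot at about (392,345) in the crop. I'll lower it.

```bash

python3 -m pendant '[[-0.0005,0,0.01,0,0,0,0.03],[0,0,0.008,0,0,0,0.03],[0,0,0.0035,0,0,0,0.03],[0,0,0,0,0,0,0.03]]'
python3 -m pendant '[[0,0,0.0015,0,0,0,0.03],[0,0,0,0,0,0,0.03]]'
```

```text
clock: 17.1
position: [599.9, -84.1, 61.8]
ee_rot: [0.995, 0.104, -0.001, -0.0]
contact_force: [0.6, -0.1, -1.5]
gripper_width: 36.1
grasp_force: 60.1
clock: 17.3
position: [600.6, -84.0, 61.3]
ee_rot: [0.995, 0.104, 0.0, 0.0]
contact_force: [0.9, -0.2, -1.5]
gripper_width: 36.6
grasp_force: 60.1
```

```bash

python3 -m pendant '[[0,0,0.001,0,0,0,0.03],[0,0,0,0,0,0,0.03]]'
python3 -m pendant '[[0,0,0.001,0,0,0,0.03],[0,0,0,0,0,0,0.03]]'
```

```text
clock: 17.5
position: [600.6, -84.0, 60.4]
ee_rot: [0.995, 0.104, 0.0, -0.0]
contact_force: [0.1, 0.4, -1.3]
gripper_width: 36.5
grasp_force: 60.1
clock: 17.7
position: [600.7, -83.9, 60.1]
ee_rot: [0.995, 0.104, 0.0, 0.0]
contact_force: [-1.0, 0.2, 3.7]
gripper_width: 36.4
grasp_force: 60.6
```

```bash

python3 -m pendant '[[0,0,0,0,0,0,0.04],[0,0,0,0,0,0,0.045],[0,0,0,0,0,0,0.055],[0,0,0,0,0,0,0.07],[0,0,0,0,0,0,0.085],[0,0,-0.02,0,0,0,0.085],[0,0,-0.03,0,0,0,0.085],[0,0,-0.04,0,0,0,0.085],[0,0,-0.035,0,0,0,0.085],[0,0,0,0,0,0,0.085]]'; python3 g.py 524 317.5 180 180
```

```text
clock: 18.7
position: [603.7, -84.1, 190.5]
ee_rot: [0.995, 0.104, 0.006, 0.001]
contact_force: [0.5, -0.2, 0.4]
gripper_width: 84.7
grasp_force: 0.0
turn [ 1.0100e+00  1.3000e-01 -1.6802e+02] j6 after ~ -1.28 shift after turn mm [ 79.7 401.6  10.5]
turn [ 0.09 -0.69 11.98] j6 after ~ 1.86 shift after turn mm [ -79.7 -401.6   10.5]
shift without turn [   5.2 -409.4    9.5] [603.7 -84.1 190.5] [ 0.13  0.41 -0.13  0.   -1.02  1.65] 18.7 84.74273112735341 0.0 [ 0.5 -0.2  0.4]
```

```bash

python3 -m pendant '[[0,0,0,0,0,6,0.085],[0,0,0,0,0,6,0.085],[-0.008,-0.04,0,0,0,0,0.085],[-0.008,-0.04,0,0,0,0,0.085],[-0.008,-0.04,0,0,0,0,0.085],[-0.008,-0.04,0,0,0,0,0.085],[-0.008,-0.04,0,0,0,0,0.085],[-0.008,-0.04,0,0,0,0,0.085],[-0.008,-0.04,0,0,0,0,0.085],[-0.008,-0.04,0,0,0,0,0.085],[-0.008,-0.04,0,0,0,0,0.085],[-0.008,-0.04,0,0,0,0,0.085]]'
python3 -m pendant '[[0,0,0.02,0,0,0,0.085],[0,0,0.025,0,0,0,0.085],[0,0,0.025,0,0,0,0.085],[0,0,0,0,0,0,0.085]]'; python3 g.py 522.5 317.5 48 180
```

```text
clock: 19.9
position: [520.3, 317.6, 183.7]
ee_rot: [1.0, -0.001, -0.0, 0.0]
contact_force: [0.6, -0.8, -0.1]
gripper_width: 84.6
grasp_force: 0.0
clock: 20.3
position: [518.8, 314.4, 110.0]
ee_rot: [1.0, -0.001, -0.004, 0.003]
contact_force: [-0.9, -1.4, -0.3]
gripper_width: 84.9
grasp_force: 0.0
turn [  0.64  -0.52 179.87] j6 after ~ 3.9 shift after turn mm [-3.7  3.1 62. ]
turn [ 0.33  0.4  -0.12] j6 after ~ 0.76 shift after turn mm [ 3.7 -3.1 62. ]
shift without turn [ 4.2 -3.5 61.9] [518.8 314.4 110. ] [ 0.81  0.49 -0.22 -0.   -0.87  0.76] 20.3 84.86362646477895 0.0 [-0.9 -1.4 -0.3]
```

```bash

python3 -m pendant '[[0.002,-0.001,0.02,0,0,0,0.085],[0,0,0.02,0,0,0,0.085],[0,0,0.014,0,0,0,0.085],[0,0,0.006,0,0,0,0.085],[0,0,0,0,0,0,0.085],[0,0,0,0,0,0,0.085]]'; python3 g.py 523.3 317.5 48 180
python3 - <<'E'
from h import *
d=snap('top','t3.png'); u,v=360,285
im=cv2.imread('pics/t3.png')[220:345,310:470]; cv2.imwrite('pics/t3c.png',cv2.resize(im,None,fx=4.8,fy=4.8,interpolation=cv2.INTER_CUBIC))
E
```

```text
clock: 20.9
position: [523.6, 317.6, 55.2]
ee_rot: [1.0, -0.001, 0.001, -0.0]
contact_force: [-0.3, 0.1, 0.2]
gripper_width: 85.2
grasp_force: 0.0
turn [-1.1000e-01  8.0000e-02  1.7993e+02] j6 after ~ 3.9 shift after turn mm [ 0.3 -0.1  7.2]
turn [-0.05 -0.07 -0.07] j6 after ~ 0.76 shift after turn mm [-0.3  0.1  7.2]
shift without turn [-0.4  0.1  7.2] [523.6 317.6  55.2] [ 0.81  0.57 -0.25  0.   -0.75  0.76] 20.9 85.17196908690423 0.0 [-0.3  0.1  0.2]
```

View pics/t3c.png

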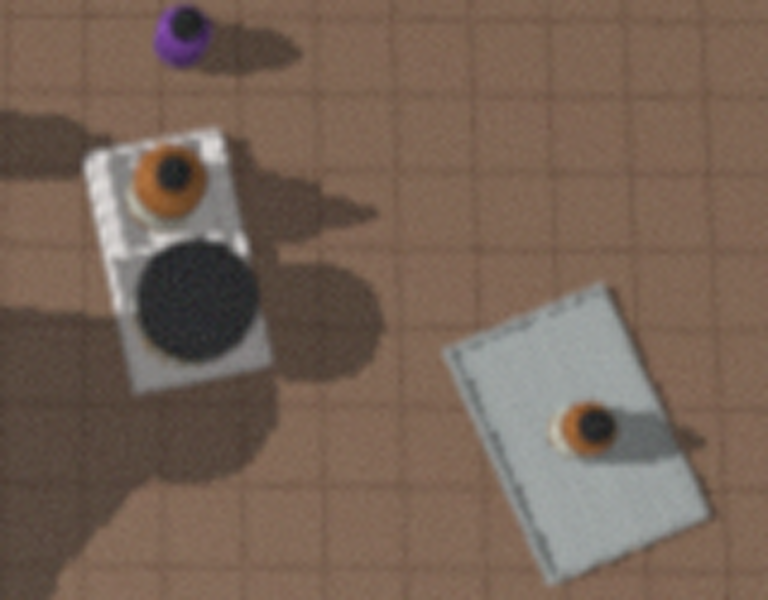

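The large bottle stands in its bay at about (170,180) and the small one stands on the tray at about (592,428). Next I'll grip the medium bottle.

```bash

python3 -m pendant '[[0,0,0.004,0,0,0,0.085],[0,0,0.001,0,0,0,0.06],[0,0,0,0,0,0,0.05],[0,0,0,0,0,0,0.04],[0,0,0,0,0,0,0.025],[0,0,0,0,0,0,0.025],[0,0,0,0,0,0,0.025],[0,0,0,0,0,0,0.025]]'
python3 -m pendant '[[0,0,-0.005,0,0,0,0.025],[0,0,-0.01,0,0,0,0.025],[0,0,-0.015,0,0,0,0.025],[0,0,-0.02,0,0,0,0.025],[0,0,-0.025,0,0,0,0.025],[0,0,-0.025,0,0,0,0.025],[0,0,-0.015,0,0,0,0.025],[0,0,0,0,0,0,0.025]]'
python3 g.py 532 116 170 156.7
python3 - <<'E'
from h import *
d=load('t3.png');B=lambda p:((p[0]+.5)/4.8-.5+310,(p[1]+.5)/4.8-.5+220)
for p,z in[((597,425),57),((590,429),38),((174,172),98),((170,182),65)]:print(ray(d,*B(p),z).round(1))
E
```

```text
clock: 21.75
position: [523.5, 317.5, 49.8]
ee_rot: [1.0, -0.001, 0.001, -0.0]
contact_force: [-0.0, 0.7, 2.9]
gripper_width: 31.6
grasp_force: 59.7
clock: 22.55
position: [524.1, 318.0, 167.5]
ee_rot: [1.0, -0.001, 0.002, -0.002]
contact_force: [0.0, 0.6, -0.5]
gripper_width: 31.4
grasp_force: 59.4
turn [   0.28   -0.37 -156.77] j6 after ~ -1.98 shift after turn mm [ -87.1 -182.4   -2.5]
turn [-0.27 -0.2  23.23] j6 after ~ 1.17 shift after turn mm [ 87.1 182.4  -2.5]
shift without turn [  8.2 201.9  -3.2] [524.1 318.  167.5] [ 0.81  0.44 -0.15  0.   -0.98  0.76] 22.55 31.359410018485924 59.38238721108064 [ 0.   0.6 -0.5]
[ 483.5 -295.2   57. ]
[ 482.7 -296.4   38. ]
[601.8 -82.2  98. ]
[602.3 -82.8  65. ]
```

```bash

python3 -m pendant '[[0,0,0,0,0,4,0.025],[0,0,0,0,0,6.2,0.025],[0,0,0,0,0,6,0.025],[0,0,0,0,0,4,0.025],[0,0,0,0,0,3,0.025],[0.005,0.01,0,0,0,0,0.025],[0.01,0.021,0,0,0,0,0.025],[0.01,0.021,0,0,0,0,0.025],[0.01,0.021,0,0,0,0,0.025],[0.01,0.021,0,0,0,0,0.025],[0.01,0.021,0,0,0,0,0.025],[0.01,0.021,0,0,0,0,0.025]]'
python3 -m pendant '[[0.01,0.021,0,0,0,0,0.025],[0.008,0.0175,0,0,0,0,0.025],[0.004,0.008,0,0,0,0,0.025],[0,0,0,0,0,0,0.025],[0,0,0.02,0,0,0,0.025],[0,0,0.025,0,0,0,0.025],[0,0,0.025,0,0,0,0.025],[0,0,0.015,0,0,0,0.025],[0,0,0,0,0,0,0.025],[0,0,0,0,0,0,0.025]]'
python3 g.py 532 116 50 156.7
```

```text
clock: 23.75
position: [528.2, 163.6, 164.0]
ee_rot: [0.979, -0.202, -0.001, 0.0]
contact_force: [0.4, -0.0, -0.7]
gripper_width: 31.2
grasp_force: 59.4
clock: 24.75
position: [531.2, 115.6, 79.5]
ee_rot: [0.98, -0.201, 0.0, 0.0]
contact_force: [1.1, 0.2, -0.9]
gripper_width: 31.3
grasp_force: 59.5
turn [ 3.0000e-02  0.0000e+00 -1.7992e+02] j6 after ~ -2.49 shift after turn mm [-0.6  0.7 29.5]
turn [ 0.   -0.02  0.08] j6 after ~ 0.65 shift after turn mm [ 0.6 -0.7 29.5]
shift without turn [ 0.5 -0.7 29.5] [531.2 115.6  79.5] [ 0.51  0.44 -0.41  0.   -0.72  0.65] 24.75 31.312911647483883 59.46750978240743 [ 1.1  0.2 -0.9]
```

```bash

python3 -m pendant '[[0,0,0.015,0,0,0,0.025],[0,0,0.009,0,0,0,0.025],[0,0,0.004,0,0,0,0.025],[0,0,0,0,0,0,0.025],[0,0,0,0,0,0,0.025]]'
python3 -m pendant '[[0,0,0.001,0,0,0,0.025],[0,0,0,0,0,0,0.025]]'
```

```text
clock: 25.25
position: [531.3, 115.3, 51.8]
ee_rot: [0.979, -0.202, 0.0, -0.0]
contact_force: [1.1, -0.1, 0.2]
gripper_width: 31.0
grasp_force: 59.5
clock: 25.45
position: [531.1, 115.2, 50.6]
ee_rot: [0.979, -0.202, 0.0, -0.0]
contact_force: [-0.7, -0.8, -1.0]
gripper_width: 31.5
grasp_force: 59.5
```

```bash

python3 -m pendant '[[0,0,0.001,0,0,0,0.025],[0,0,0,0,0,0,0.025]]'
python3 -m pendant '[[0,0,0.0005,0,0,0,0.025],[0,0,0,0,0,0,0.025]]'
```

```text
clock: 25.65
position: [531.1, 115.2, 49.8]
ee_rot: [0.979, -0.202, 0.0, -0.0]
contact_force: [-0.4, -0.3, 2.1]
gripper_width: 30.9
grasp_force: 59.7
clock: 25.85
position: [531.2, 115.2, 49.7]
ee_rot: [0.979, -0.202, 0.0, -0.0]
contact_force: [-1.1, 0.6, 5.5]
gripper_width: 31.4
grasp_force: 60.3
```

```bash

python3 -m pendant '[[0,0,0,0,0,0,0.035],[0,0,0,0,0,0,0.04],[0,0,0,0,0,0,0.05],[0,0,0,0,0,0,0.07],[0,0,0,0,0,0,0.085],[0,0,-0.02,0,0,0,0.085],[0,0,-0.03,0,0,0,0.085],[0,0,-0.04,0,0,0,0.085],[0,0,-0.04,0,0,0,0.085],[0,0,0,0,0,0,0.085]]'; python3 g.py 483 -296 180 -168
```

```text
clock: 26.85
position: [534.2, 116.4, 185.0]
ee_rot: [0.98, -0.201, 0.005, -0.003]
contact_force: [0.6, 0.2, -0.6]
gripper_width: 85.1
grasp_force: 0.0
turn [ -0.87   0.44 144.78] j6 after ~ 3.18 shift after turn mm [ 135.8 -392.7    5. ]
turn [ -0.34  -0.67 -35.21] j6 after ~ 0.04 shift after turn mm [-135.8  392.7    5. ]
shift without turn [115.5 399.2   2.5] [534.2 116.4 185. ] [ 0.51  0.31 -0.3   0.   -0.95  0.65] 26.85 85.08390472799289 0.0 [ 0.6  0.2 -0.6]
```

```bash

python3 -m pendant '[[0,0,0,0,0,-7.8,0.085],[0,0,0,0,0,-7.8,0.085],[0,0,0,0,0,-7.7,0.085],[-0.005,0.041,0,0,0,0,0.085],[-0.005,0.041,0,0,0,0,0.085],[-0.005,0.041,0,0,0,0,0.085],[-0.005,0.041,0,0,0,0,0.085],[-0.005,0.041,0,0,0,0,0.085],[-0.005,0.041,0,0,0,0,0.085],[-0.005,0.041,0,0,0,0,0.085],[-0.005,0.041,0,0,0,0,0.085],[-0.005,0.041,0,0,0,0,0.085]]'
python3 -m pendant '[[-0.005,0.041,0,0,0,0,0.085],[0,0,0,0,0,0,0.085],[0,0,0.02,0,0,0,0.085],[0,0,0.03,0,0,0,0.085],[0,0,0.02,0,0,0,0.085],[0,0,0.01,0,0,0,0.085],[0,0,0,0,0,0,0.085]]'; python3 g.py 483 -296 43 180
```

```text
clock: 28.05
position: [485.4, -255.4, 178.4]
ee_rot: [1.0, 0.0, -0.0, -0.0]
contact_force: [0.5, 1.0, -0.3]
gripper_width: 85.0
grasp_force: 0.0
clock: 28.75
position: [480.2, -294.3, 97.3]
ee_rot: [1.0, 0.0, -0.002, -0.001]
contact_force: [-0.3, 0.4, -0.3]
gripper_width: 84.9
grasp_force: 0.0
turn [-3.0000e-01 -9.0000e-02 -1.7997e+02] j6 after ~ -1.31 shift after turn mm [-2.8 -1.7 54.3]
turn [-0.06  0.19  0.03] j6 after ~ 1.83 shift after turn mm [ 2.8  1.7 54.3]
shift without turn [ 3.   1.7 54.3] [ 480.2 -294.3   97.3] [-0.26  0.45 -0.34 -0.   -0.78  1.83] 28.75 84.85796552363365 0.0 [-0.3  0.4 -0.3]
```

```bash

python3 -m pendant '[[0.001,0.001,0.02,0,0,0,0.085],[0,0,0.015,0,0,0,0.085],[0,0,0.01,0,0,0,0.085],[0,0,0.0055,0,0,0,0.085],[0,0,0,0,0,0,0.085],[0,0,0,0,0,0,0.085]]'; python3 g.py 483 -296 44.5 180
```

```text
clock: 29.35
position: [482.6, -296.0, 49.0]
ee_rot: [1.0, 0.0, 0.001, 0.0]
contact_force: [-0.5, 0.0, 0.4]
gripper_width: 85.2
grasp_force: 0.0
turn [ 1.2000e-01  5.0000e-02 -1.7996e+02] j6 after ~ -1.31 shift after turn mm [-0.4  0.   4.5]
turn [ 0.03 -0.07  0.04] j6 after ~ 1.84 shift after turn mm [ 0.4 -0.   4.5]
shift without turn [ 0.4 -0.   4.5] [ 482.6 -296.    49. ] [-0.26  0.52 -0.38  0.   -0.67  1.84] 29.35 85.1685324785026 0.0 [-0.5  0.   0.4]
```

```bash

python3 -m pendant '[[0,0,0.004,0,0,0,0.085],[0,0,0,0,0,0,0.06],[0,0,0,0,0,0,0.05],[0,0,0,0,0,0,0.04],[0,0,0,0,0,0,0.02],[0,0,0,0,0,0,0.02],[0,0,0,0,0,0,0.02],[0,0,0,0,0,0,0.02]]'
python3 -m pendant '[[0,0,-0.005,0,0,0,0.02],[0,0,-0.01,0,0,0,0.02],[0,0,-0.02,0,0,0,0.02],[0,0,-0.025,0,0,0,0.02],[0,0,-0.03,0,0,0,0.02],[0,0,-0.03,0,0,0,0.02],[0,0,-0.02,0,0,0,0.02],[0,0,0,0,0,0,0.02]]'
python3 g.py 527 318.5 180 180
```

```text
clock: 30.15
position: [482.4, -296.0, 44.8]
ee_rot: [1.0, 0.0, 0.0, 0.0]
contact_force: [0.4, 0.7, 4.1]
gripper_width: 25.7
grasp_force: 59.2
clock: 30.95
position: [483.6, -296.5, 188.3]
ee_rot: [1.0, 0.0, 0.004, 0.001]
contact_force: [0.7, -1.3, -0.5]
gripper_width: 25.5
grasp_force: 59.0
turn [   0.64    0.24 -179.96] j6 after ~ -1.31 shift after turn mm [-43.4 615.    8.3]
turn [ 0.16 -0.41  0.04] j6 after ~ 1.84 shift after turn mm [  43.4 -615.     8.3]
shift without turn [  43.8 -615.     7. ] [ 483.6 -296.5  188.3] [-0.26  0.34 -0.24  0.   -0.98  1.84] 30.95 25.49374427425614 58.975520599633455 [ 0.7 -1.3 -0.5]
```

```bash

python3 -m pendant '[[0.001,-0.015,0,0,0,0,0.02],[0.002,-0.03,0,0,0,0,0.02],[0.002,-0.03,0,0,0,0,0.02],[0.002,-0.03,0,0,0,0,0.02],[0.002,-0.03,0,0,0,0,0.02],[0.002,-0.03,0,0,0,0,0.02],[0.002,-0.03,0,0,0,0,0.02],[0.002,-0.03,0,0,0,0,0.02],[0.002,-0.03,0,0,0,0,0.02],[0.002,-0.03,0,0,0,0,0.02],[0.002,-0.03,0,0,0,0,0.02],[0.002,-0.03,0,0,0,0,0.02]]'
python3 -m pendant '[[0.0022,-0.03,0,0,0,0,0.02],[0.0022,-0.03,0,0,0,0,0.02],[0.0022,-0.03,0,0,0,0,0.02],[0.0022,-0.03,0,0,0,0,0.02],[0.0022,-0.03,0,0,0,0,0.02],[0.0022,-0.03,0,0,0,0,0.02],[0.0022,-0.03,0,0,0,0,0.02],[0.0022,-0.03,0,0,0,0,0.02],[0.0012,-0.02,0,0,0,0,0.02],[0.0012,-0.01,0,0,0,0,0.02],[0,0,0,0,0,0,0.02]]'
python3 -m pendant '[[0,0,0.015,0,0,0,0.02],[0,0,0.03,0,0,0,0.02],[0,0,0.03,0,0,0,0.02],[0,0,0.025,0,0,0,0.02],[0,0,0.01,0,0,0,0.02],[0,0,0,0,0,0,0.02],[0,0,0,0,0,0,0.02]]'
python3 g.py 526.7 318.5 46 180
```

```text
clock: 32.15
position: [503.4, 50.6, 183.0]
ee_rot: [1.0, 0.0, -0.002, 0.0]
contact_force: [1.5, -0.5, -0.3]
gripper_width: 25.6
grasp_force: 59.0
clock: 33.25
position: [524.3, 319.8, 183.4]
ee_rot: [1.0, 0.001, -0.001, 0.0]
contact_force: [0.6, -0.2, -0.9]
gripper_width: 26.0
grasp_force: 59.0
clock: 33.95
position: [525.6, 319.1, 75.5]
ee_rot: [1.0, 0.0, 0.001, -0.0]
contact_force: [-0.1, 0.8, 0.4]
gripper_width: 25.8
grasp_force: 59.0
turn [ 1.3e-01 -8.0e-02 -1.8e+02] j6 after ~ -2.38 shift after turn mm [-1.1 -0.6 29.5]
turn [-0.05 -0.08  0.  ] j6 after ~ 0.76 shift after turn mm [ 1.1  0.6 29.5]
shift without turn [ 1.1  0.6 29.5] [525.6 319.1  75.5] [ 0.81  0.54 -0.23  0.   -0.79  0.76] 33.95 25.826721611644697 59.01134379208088 [-0.1  0.8  0.4]
```

```bash

python3 -m pendant '[[0.001,0.0005,0.015,0,0,0,0.02],[0,0,0.009,0,0,0,0.02],[0,0,0.004,0,0,0,0.02],[0,0,0,0,0,0,0.02],[0,0,0,0,0,0,0.02]]'
python3 -m pendant '[[0,0,0.001,0,0,0,0.02],[0,0,0,0,0,0,0.02]]'
```

```text
clock: 34.45
position: [526.1, 318.9, 46.9]
ee_rot: [1.0, 0.0, 0.0, -0.0]
contact_force: [0.8, 0.3, -0.1]
gripper_width: 25.4
grasp_force: 59.0
clock: 34.65
position: [526.1, 318.9, 45.8]
ee_rot: [1.0, 0.0, 0.0, -0.0]
contact_force: [0.2, -0.4, -0.1]
gripper_width: 25.2
grasp_force: 59.2
```

```bash

python3 -m pendant '[[0,0,0.0005,0,0,0,0.02],[0,0,0,0,0,0,0.02]]'
```

```text
clock: 34.85
position: [526.2, 319.0, 45.8]
ee_rot: [1.0, 0.0, 0.001, -0.0]
contact_force: [-0.4, -0.1, 5.2]
gripper_width: 25.4
grasp_force: 59.6
```

```bash

python3 -m pendant '[[0,0,0,0,0,0,0.03],[0,0,0,0,0,0,0.035],[0,0,0,0,0,0,0.05],[0,0,0,0,0,0,0.065],[0,0,0,0,0,0,0.07],[0,0,-0.02,0,0,0,0.07],[0,0,-0.03,0,0,0,0.07],[0,0,-0.04,0,0,0,0.07],[0,0,-0.04,0,0,0,0.07],[0,0,-0.02,0,0,0,0.07],[0,0,0,0,0,0,0.07]]'
python3 -m pendant '[[-0.03,0,0,0,0,0,0.07],[-0.04,0,0,0,0,0,0.07],[-0.04,0,0,0,0,0,0.07],[-0.03,0,0,0,0,0,0.07],[-0.02,0.02,0,0,0,0,0.07],[0,0.04,0,0,0,0,0.07],[0,0.04,0,0,0,0,0.07],[0,0.04,0,0,0,0,0.07],[0,0,0,0,0,0,0.07]]'
python3 - <<'E'
from h import *
snap('scene','s4.png');d=snap('top','t4.png')
im=cv2.imread('pics/t4.png')
a=cv2.resize(im[255:345,155:285],None,fx=6,fy=6,interpolation=cv2.INTER_CUBIC);cv2.imwrite('pics/t4c.png',a)
s=cv2.imread('pics/s4.png');cv2.imwrite('pics/s4c.png',cv2.resize(s[170:370,270:520],None,fx=3,fy=3,interpolation=cv2.INTER_CUBIC))
E
```

```text
clock: 35.95
position: [527.3, 319.8, 199.1]
ee_rot: [1.0, 0.0, 0.003, -0.003]
contact_force: [-0.4, 0.2, -0.8]
gripper_width: 70.1
grasp_force: 0.0
clock: 36.85
position: [363.8, 174.3, 193.5]
ee_rot: [1.0, -0.002, -0.002, 0.001]
contact_force: [-0.1, -0.0, 0.3]
gripper_width: 70.3
grasp_force: 0.0
```

View pics/t4c.png

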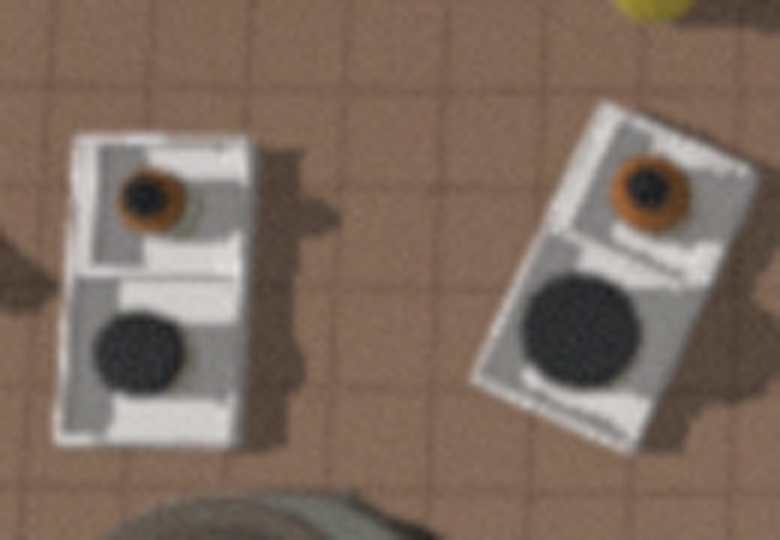

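View pics/s4c.png

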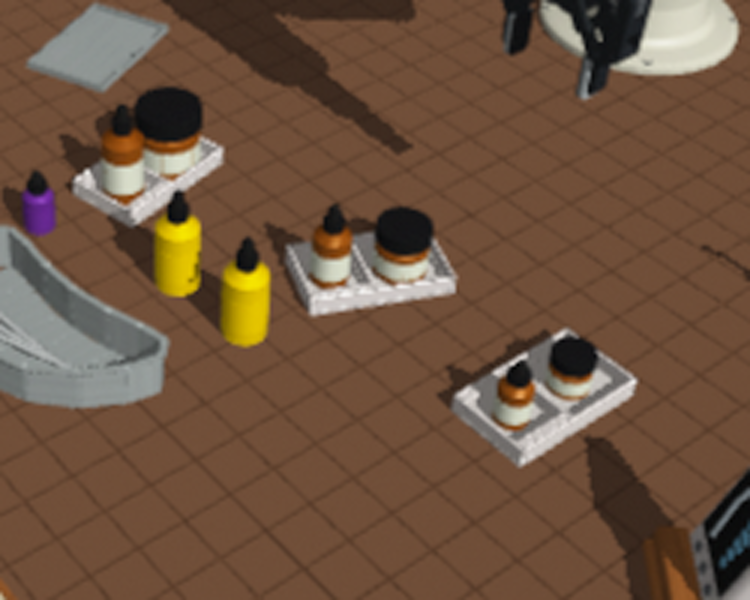

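The top crop shows the small bottle at (150,200) and the medium at (648,192), each centred in its bay. The scene crop shows all three upright with their own jars: large at (123,155), medium at (332,250), small at (516,395).

```bash
python3 -c "
from bench import arm
print(arm.job_done())"
```

```text
the job is handed in; nothing more can be done
None
```

I sorted all three bottles and handed the job in at about 37 s: in the last pictures each stands upright in the bay of its own kit, let go and with the arm clear, but the hand-in returned no verdict.

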